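# Take the inking roller off its stand and lay it on the drying rack

### The job

Flip the cam lever on the roller stand up and over until it is fully open, then lift the inking roller's axle over the lips and lower it out of the open lower ends of the slots. Lay the roller in the free front notches of the drying rack, centred between the end plates with both axle ends resting in them, without dropping it; leave the lever open, the other roller in its place and the things around undisturbed.

Things in the scene. Friction and masses are not known exactly. Their poses are not given: they have to be found in the camera images.
- roller: the inking roller to be moved: grey rubber cylinder, 44 mm in diameter, 96 mm long, on a steel axle 12 mm in diameter and 160 mm long (32 mm sticks out at each end); 0.25 to 0.5 kg. Origin at its centre, y along the axle; it may be turned about y. Starts in the stand, rubber between the cheeks (6 mm play each side), axle ends in their slots
- stand: roller stand, fixed. Origin on the table under the seated axle; y along the axle, -x to its open front. Ply base 10 mm thick, x -47 to 67 mm. Two aluminium cheeks 8 mm thick, inner faces 108 mm apart, x -46 to 60 mm, tops 172 mm above the table; joined only by the base and a thin tie bar (x 46, z 35 mm)
- stand_seat (a point): centre of the axle seated in the stand (axes of the stand), 130 mm above the table. Slots: the axle lies in a pocket 16 mm wide (x +-8 mm) with a lip 5.5 mm high in front (x -8 to -14). With the lever fully open the axle can rise 12 mm, with it closed 2 mm. The slot's ceiling is 20 mm above this point
- slot_end (a point): middle of the slots' open lower end (fixed, axes of the stand): 24 mm in front of and 22 mm below stand_seat. The channel above it is 20 mm wide and goes straight up to beside the pocket; the prong in front of it is 12 mm thick and ends level with it. Way out: up 9 mm, 24 mm forward over the lip, straight down until the axle is 10 mm or more below this point, then forward and away
- cam_lever (a joint): angle of the cam lever, rad. 0 = closed: handle level, pointing to the stand's +x (back), eccentric disc just above the axle's right end. It grows as the handle swings up and over to the front: 1.57 upright, 2.0 the stop (fully open). Starts between 0 and 0.3. About 1 N at the handle moves it; it stays where it is left
- lever_pivot (a point): point on the lever's hinge axis in the handle's middle plane (fixed, axes of the stand; hinge axis along y): 31 mm above the seated axle's centre and 105 mm to its right (-y)
- lever_grip (a point): point on the handle 80 mm from lever_pivot, moving with it. The handle is a plain steel bar 14 mm wide (along y), 12 mm thick, reaching 105 mm from the pivot, with a 36 mm gap between it and the right cheek; its own x runs along the handle to the tip
- rack: drying rack, fixed. Origin on the table under its centre; y along the axles, -x to its front (robot side). Ply base 150 x 140 x 10 mm; two aluminium end plates at y +-60 mm with upright 90 degree V saddles 12 mm wide along y, 37 mm across at the top, tops at z 75 mm; front pair at x -40 (free), rear pair at x +40 (holds the other roller)
- rack_free (a point): where the roller's centre is once its axle rests in the free front notches, centred between the plates: 65 mm above the table (fixed, axes of the rack)
- spare_roller: a second roller of the same make, already lying in the rear notches of the rack, 80 mm behind the free ones; origin at its centre, y along its axle; to be left there
- ink_square: bystander: low square ink bottle, 38x38x52 mm; origin at the centre of its underside
- ink_tall: bystander: ink bottle, 34x34x57 mm; origin at the centre of its underside
- water_glass: bystander: drinking glass with water, 72 mm across, 98 mm high; origin at the centre of its underside
- brush_jar: bystander: glass jar of brushes, jar about 70 mm across and 124 mm high, brush tips up to 261 mm; origin at the centre of its underside
- tube: bystander: crushed paint tube lying flat, 53x146x38 mm, long along its y; origin at the centre of its underside
- tape: bystander: roll of masking tape lying flat, 104 mm across, 25 mm high, on the closed sketch pad; origin at the centre of its underside

How it is judged:
By the outcome, as a careful person would: the job done as asked, in the order asked, and still so for the second after the job is handed in, with the robot touching nothing.
It also fails if it takes over 61 s, if anything falls off the work surface, if the arm or the gripper's body presses on something with over 40 N, if the wrist force passes 120 N, or if a joint passes its speed limit or range.

### The arm

A 7-joint arm with a two-finger parallel gripper is mounted at the origin on a cart in front of the work surface, level with it; the furniture and walls round the work are solid. World frame = base frame: x ahead of the robot, y to its left, z up, the work surface at z = 0. Lengths are in m, angles in rad, forces in N, time in s.
With the tool pointing down it reaches from about 0.35 to 0.9 m from the base axis. Payload 8.1 kg.
Tool frame: the origin (TCP) lies midway between the tips of the shut fingers; the grasp point (between the pads) lies arm.grasp_offset behind it (arm.grasp_offset is the distance from the TCP to the grasp point, in m); z points along the fingers, y is the line along which they close (so a half turn about z gives the same grasp; the last joint's range is limited). The gripper opens to 92 mm and grips with 3 to 60 N. Pads are 19 mm wide; open, the fingers measure 130 mm over their backs; the gripper's body (75 mm by 190 mm) begins 47 mm behind the grasp point.
Start: joints at [1.118, 0.434, 0.025, 1.573, -0.012, 1.134, -0.075], TCP at [0.214, -0.587, 0.227] pointing down, gripper open.
Joint ranges: [-2.62, 2.62], [-0.44, 2.09], [-1.27, 1.32], [0.08, 2.57], [-1.32, 4.46], [0.12, 2], [-2.74, 2.74]. Speed limits (rad/s): [2.22, 2.22, 3.01, 3.01, 3.14, 3.14, 3.14].

### API

Orientations are given as a rotation vector (axis times angle).
In Python, from cell import observe, imaging, arm gives the robot as it stands.
- The arm moves only by the tool apply_moves, never from a script. Its argument "commands" is a list of rows, each a list of 5 numbers: the opening in per cent of the stroke, from 0 (shut) to 100 (fully open), then the shift along the world's x, y, z in units of 0.06 m (1.0 is 0.06 m), then the turn about the world's z in units of 0.5 rad (1.0 is 0.5 rad). A call has 1 to 12 rows; each row shifts and turns the commanded pose from where the row before left it; what a row does not reach is not made up. A row lasts 1/8 s, in which the tool goes at most 62.5 mm and 10.7 degrees, less where a joint would pass 70% of its speed; a pose out of reach is approached as far as the arm can. A call with a number of a shift or a turn outside -1 to 1 is refused whole. A call with a gripper value outside its range is refused whole. The fingers move at their own pace and stop on an object; "newtons" is the grip in N (left out, the last holds). Time passes only in rows, so rows that do not move let the fingers close. It gives the time, the measured TCP pose, the force, the opening and the grip force at its end, in the units of the state.
- observe(): the state, without advancing time (a new reading comes with each control period).
- imaging.get_image(name): name is "scene" or "top" or "wrist"; returns (picture, depth): 400x640x3 uint8, red, green, blue; 400x640 float32, m along the optical axis (not along the pixel's ray), 0 where there is no reading.
- imaging.camera_params(name): a dict with "camera_matrix" (3x3 intrinsics, pixels), "dist" ([k1, k2, p1, p2, k3] as OpenCV has them; the pictures are not rectified), "origin" and "rotation" of the camera in the world; the wrist camera has in their place "tool_from_camera" (4x4, takes a point from camera to tool coordinates, whose origin is the TCP and whose axes are the flange's). Camera axes: x right, y up, looking along -z (the intrinsics and any distortion apply to the point x, -y, -z); pixel columns grow to the right and rows downward; lengths in m; the calibration is good to about 2 mm. A picture is of the moment at which its call begins: read the wrist's pose just before it. camera_params takes no time and is no camera call.
- arm.sign_off(): hands the job in; it is judged then, once.
The state is a dict: "clock": time; "joints": joint angles; "dq": joint speeds; "joint_efforts": joint torques, N m; "position": TCP position; "ee_rot": TCP orientation; "force": force on the tool from outside, world axes, zero at the start; "ft_torque": the same for the moment, N m; "width": opening from 0.0 (shut) to 1.0 (fully open); "gripper_force": force on a finger pad.
Only numpy, scipy, OpenCV 4.12 (cv2) and the standard library are available. Lean on these libraries where they do the work, as an engineer would, in place of code of your own. Each camera call takes 0.05 s, during which the arm holds its last target. There are 200 camera calls.

## Working session

There is one attempt and no reset: what is moved stays moved. The work goes in short steps, Python scripts to look and compute and a tool call to move; the robot and the scene stay as the last step left them, time stands still between calls to the robot, and variables do not carry over. Pictures are saved under pics/ and viewed, at most 10 in all, crops included, and the job is handed in when it is done.

Besides the shell and the picture viewer there is one more tool, called after ">>>" in YAML: its name, and indented under it one key for each argument. apply_moves: Moves the arm, as the interface text tells. Its arguments: {"type":"object","properties":{"commands":{"type":"array"},"newtons":{"type":"number"}},"required":["commands"]}

```bash
ls; mkdir -p pics; python3 - <<'E'
from cell import observe, imaging, arm
import cv2,numpy as np
s=observe(); print({k:np.round(v,3) for k,v in s.items()}, arm.grasp_offset)
for n in("scene","top"):
    p,d=imaging.get_image(n); cv2.imwrite(f"pics/{n}0.png",p[:,:,::-1]); np.savez(f"{n}0.npz",p=p,d=d)
    c=imaging.camera_params(n); print(n,{k:np.round(v,3).tolist() for k,v in c.items()})
print(imaging.camera_params("wrist"))
E
```

```text
pics
{'clock': np.float64(0.0), 'joints': array([ 1.118,  0.435,  0.025,  1.574, -0.012,  1.134, -0.075]), 'dq': array([-0.002, -0.   , -0.002, -0.001, -0.   , -0.   , -0.002]), 'joint_efforts': array([-0.0000e+00, -6.6785e+01,  9.8500e-01, -3.1446e+01, -6.0000e-02,
        4.3000e-02,  0.0000e+00]), 'position': array([ 0.214, -0.587,  0.226]), 'ee_rot': array([-3.092e+00, -5.460e-01,  1.000e-03]), 'force': array([ 0.531,  0.37 , -0.191]), 'ft_torque': array([ 0.039,  0.031, -0.039]), 'gripper_force': np.float64(0.0), 'width': np.float64(1.004)} 0.0188
scene {'camera_matrix': [[394.355, 0.0, 319.76], [0.0, 394.355, 204.253], [0.0, 0.0, 1.0]], 'dist': [-0.058, 0.0, 0.0, 0.0, 0.0], 'origin': [-0.316, 0.459, 0.683], 'rotation': [0.657, -1.043, -1.764]}
top {'camera_matrix': [[426.441, 0.0, 325.957], [0.0, 426.441, 197.491], [0.0, 0.0, 1.0]], 'dist': [0.038, 0.0, 0.0, 0.0, 0.0], 'origin': [0.385, 0.057, 1.47], 'rotation': [0.111, -0.096, -1.592]}
{'camera_matrix': array([[294.37491268,   0.        , 319.63374869],
       [  0.        , 294.37491268, 201.01318045],
       [  0.        ,   0.        ,   1.        ]]), 'dist': array([-0.05434035,  0.        ,  0.        ,  0.        ,  0.        ]), 'tool_from_camera': array([[-8.16360087e-04,  9.59427538e-01,  2.81954132e-01,
         7.58707764e-02],
       [ 9.99999160e-01,  4.99342356e-04,  1.19621086e-03,
         1.39521280e-03],
       [ 1.00688600e-03,  2.81954872e-01, -9.59427140e-01,
        -1.58276930e-01],
       [ 0.00000000e+00,  0.00000000e+00,  0.00000000e+00,
         1.00000000e+00]])}
```

View pics/scene0.png

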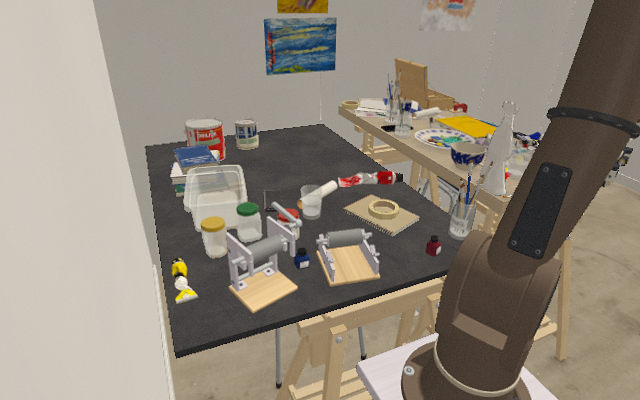

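View pics/top0.png

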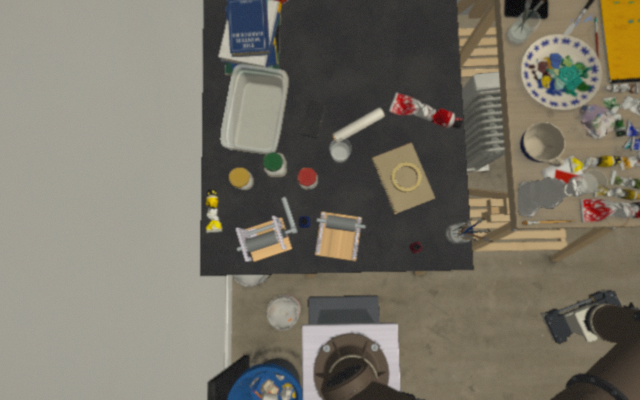

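The scene view shows the stand at about (262,255), its lever handle at (285,215), the rack at (348,250) and the blue bottle at (302,258). The top view shows the stand at about (263,240), the handle from (285,200) to (292,232), the rack at (340,235) and a blue bottle at (304,222) between them.

```bash
cat > h.py <<'E'
import numpy as np,cv2
from scipy.spatial.transform import Rotation as R
from cell import observe, imaging, arm
def pose(n,s=None):
    c=imaging.camera_params(n)
    if n=="wrist":
        T=np.eye(4);T[:3,:3]=R.from_rotvec(s["ee_rot"]).as_matrix();T[:3,3]=s["position"];T=T@c["tool_from_camera"]
        return c,T[:3,:3],T[:3,3]
    return c,R.from_rotvec(c["rotation"]).as_matrix(),np.array(c["origin"])
def rays(n,uv,s=None):
    c,M,o=pose(n,s)
    q=cv2.undistortPoints(np.array(uv,float).reshape(-1,1,2),c["camera_matrix"],np.array(c["dist"]))[:,0]
    return o,np.c_[q[:,0],-q[:,1],-np.ones(len(q))]@M.T
def onz(n,uv,z,s=None):
    o,r=rays(n,uv,s); return o+r*((z-o[2])/r[:,2])[:,None]
def cloud(n,d,s=None,box=(0,0,640,400)):
    u,v=np.meshgrid(np.arange(box[0],box[2]),np.arange(box[1],box[3]))
    uv=np.c_[u.ravel(),v.ravel()]; o,r=rays(n,uv,s); dd=d[uv[:,1],uv[:,0]]
    k=dd>0
    return o+r[k]*dd[k][:,None],uv[k]
def proj(n,P,s=None):
    c,M,o=pose(n,s); q=(np.atleast_2d(P)-o)@M; q[:,1:]*=-1
    return cv2.projectPoints(q,np.zeros(3),np.zeros(3),c["camera_matrix"],np.array(c["dist"]))[0][:,0]
E
python3 - <<'E'
from h import *
z=np.load("top0.npz"); p=z["p"]
print(onz("top",[(263,240)],.13),onz("top",[(285,200),(292,232)],.16),onz("top",[(304,222)],.05),onz("top",[(340,222),(340,235)],.065))
P,uv=cloud("top",z["d"]); k=(P[:,2]<.02)&(P[:,2]>-.02);print(np.median(P[k][:,2]))
c=cv2.resize(p[180:280,220:380],None,fx=5,fy=5,interpolation=cv2.INTER_CUBIC); cv2.imwrite("pics/topc.png",c[:,:,::-1])
E
```

```text
[[0.43291084 0.26809462 0.13      ]] [[0.5535002  0.19478587 0.16      ]
 [0.45406644 0.17436207 0.16      ]] [[0.49212045 0.14374747 0.05      ]] [[0.4881096  0.02414632 0.065     ]
 [0.44542411 0.02533811 0.065     ]]
-0.00027890660579066306
```

View pics/topc.png

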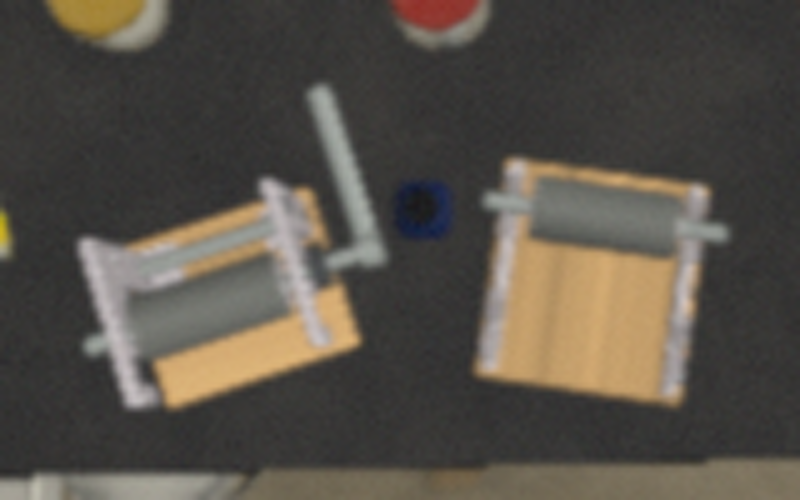

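The enlarged top view shows the stand yawed about +15° and the rack about -7°. The lever handle runs from (320,90) to (370,250), with the blue bottle at (425,208) between the stand and rack. Next I'll move in for a closer look.

>>> apply_moves:
  commands:
    - [60,0,0,0.9,0]
    - [60,0.2,0.6,0.7,0]
    - [60,0.3,0.95,0,0]
    - [60,0.3,0.95,0,0]
    - [60,0.3,0.95,0,0]
    - [60,0.3,0.95,0,0]
    - [60,0.3,0.95,0,0]
    - [60,0.3,0.95,0,0]
    - [60,0.3,0.95,0,0]
    - [60,0.3,0.95,0,0]
    - [60,0.3,0.95,0,0]
    - [60,0.3,0.95,0,0]

```text
clock: 1.6
position: [0.4062, 0.0206, 0.3228]
ee_rot: [3.093, 0.546, 0.0]
force: [1.4, -0.7, -0.9]
width: 0.597
gripper_force: 0.0
```

>>> apply_moves:
  commands:
    - [60,0.2,0.95,0.3,0]
    - [60,0.1,0.95,0,0]
    - [60,0,0.6,0,0]
    - [60,0,0,0,0]
    - [60,0,0,0,0]

```text
clock: 2.22
position: [0.4242, 0.1679, 0.3404]
ee_rot: [3.093, 0.546, -0.001]
force: [0.0, -0.2, -0.7]
width: 0.599
gripper_force: 0.0
```

```bash
python3 - <<'E'
from h import *
s=observe(); print(s["clock"],s["position"],s["ee_rot"],s["joints"])
p,d=imaging.get_image("wrist"); np.savez("w1.npz",p=p,d=d,**{k:s[k] for k in("position","ee_rot")}); cv2.imwrite("pics/w1.png",p[:,:,::-1])
E
```

```text
2.225 [0.42415628 0.16788885 0.34037934] [ 3.09311523e+00  5.45661827e-01 -1.33011146e-03] [ 0.14747078  0.14175972 -0.71820252  1.72933335  0.09679005  1.30744759
 -1.81267414]
```

View pics/w1.png

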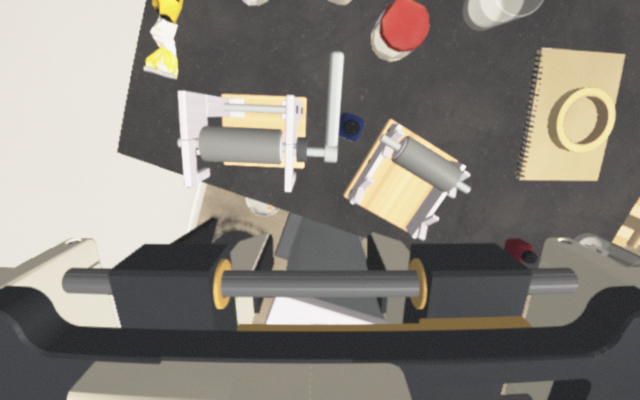

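The wrist view shows the stand roller's rubber from (200,145) to (280,147), the lever handle from (337,55) to (332,155), the rack's spare roller at (425,163) and the rack's front plates at (365,195) and (420,225). I'll measure these from depth.

```bash
python3 - <<'E'
from h import *
z=np.load("w1.npz"); s=z; p=z["p"]; d=z["d"]
hsv=cv2.cvtColor(p,cv2.COLOR_RGB2HSV)
def seg(box,lo,hi):
    P,uv=cloud("wrist",d,s,box); k=(P[:,2]>lo)&(P[:,2]<hi); return P[k],uv[k]
def line(P):
    c=P.mean(0); u,S,v=np.linalg.svd(P-c,full_matrices=False); a=v[0]; t=(P-c)@a
    return c.round(4),a.round(4),np.percentile(t,[0.5,99.5]).round(4), P[:,2].min().round(4),P[:,2].max().round(4)
P,_=seg((325,48,348,150),.12,.3); print("handle",len(P),line(P)); np.set_printoptions(precision=4,suppress=True)
for q in [(337,58),(337,80),(335,100),(334,120),(332,140),(332,155)]: 
    print(q,cloud("wrist",d,s,(q[0]-1,q[1]-1,q[0]+2,q[1]+2))[0].mean(0))
P,_=seg((195,120,290,170),.148,.158); print("roller",len(P),line(P)); print(np.median(P,0))
P,_=seg((380,125,470,200),.075,.092); print("spare",len(P),line(P))
for b in [(175,85,215,195),(280,90,300,195)]:
    P,_=seg(b,.166,.178); print("cheek",len(P),line(P))
P,_=seg((340,115,480,240),.066,.08); print("rack tops",len(P)); 
P2,_=seg((335,110,350,140),.03,.07)
bl=(hsv[...,0]>105)&(hsv[...,0]<130)&(hsv[...,1]>120); v,u=np.nonzero(bl[105:145,335:370]); print("blue",onz("wrist",[(u.mean()+335,v.mean()+105)],.05,s))
E
```

```text
handle 1288 (array([0.5145, 0.1841, 0.173 ]), array([-0.9513, -0.2896, -0.1052]), array([-0.0468,  0.0512]), np.float64(0.1632), np.float64(0.1798))
(337, 58) [0.5538 0.1953 0.1784]
(337, 80) [0.5346 0.1878 0.1758]
(335, 100) [0.5155 0.1827 0.1738]
(334, 120) [0.496  0.1764 0.1712]
(332, 140) [0.4752 0.1707 0.1689]
(332, 155) [0.4601 0.1652 0.1721]
roller 1757 (array([0.4292, 0.2711, 0.1509]), array([-0.2933,  0.956 ,  0.0009]), array([-0.0484,  0.0505]), np.float64(0.148), np.float64(0.1559))
[0.4294 0.2711 0.151 ]
spare 1799 (array([0.4837, 0.0233, 0.0834]), array([-0.1745, -0.9846,  0.0085]), array([-0.0463,  0.0505]), np.float64(0.075), np.float64(0.0891))
cheek 869 (array([0.4216, 0.3244, 0.1716]), array([-0.9551, -0.2964,  0.0002]), array([-0.0504,  0.0535]), np.float64(0.166), np.float64(0.1752))
cheek 818 (array([0.4553, 0.2139, 0.1717]), array([-0.9531, -0.3027, -0.0036]), array([-0.0511,  0.0532]), np.float64(0.1662), np.float64(0.1744))
rack tops 1381
blue [[0.4976 0.1451 0.05  ]]
```

>>> apply_moves:
  commands:
    - [45,0.95,0.19,0,-0.1]
    - [45,0.95,0.19,0,0]
    - [45,0,0,-1,0]
    - [45,0,0,-1,0]
    - [45,0,0,-0.8,0]
    - [45,0,0,-0.37,0]
    - [45,0,0,0,0]
    - [45,0,0,0,0]
  newtons: 6

```text
clock: 3.28
position: [0.539, 0.1912, 0.1517]
ee_rot: [-3.107, -0.467, -0.002]
force: [-0.6, 0.5, 0.6]
width: 0.448
gripper_force: 0.0
```

```bash
python3 - <<'E'
from h import *
s=observe(); print(s["position"],s["ee_rot"],s["joints"].round(2))
p,d=imaging.get_image("wrist"); cv2.imwrite("pics/w2.png",p[:,:,::-1])
E
```

```text
[0.53899993 0.19117604 0.15173076] [-3.10661996e+00 -4.67183641e-01 -2.33458307e-03] [ 0.02  0.5  -0.64  1.76  0.35  0.99 -2.03]
```

View pics/w2.png

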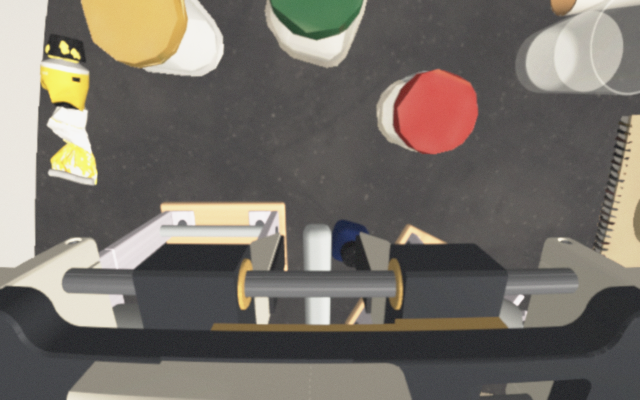

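The fingers straddle the handle, centred at column 317. I'll close on it and compute the arc.

>>> apply_moves:
  commands:
    - [0,0,0,0,0]
    - [0,0,0,0,0]
    - [0,0,0,0,0]
    - [0,0,0,0,0]
  newtons: 6

```text
clock: 3.82
position: [0.5381, 0.1923, 0.1508]
ee_rot: [-3.106, -0.47, -0.001]
force: [-1.3, 2.4, 0.7]
width: 0.15
gripper_force: 6.0
```

```bash
python3 -c "
import numpy as np
t=np.linspace(.105,2.03,13);r=80/60*np.diff(np.cos(t));z=80/60*np.diff(np.sin(t))
print(np.c_[r*.955,r*.296,z].round(2).tolist())"
```

```text
[[-0.04, -0.01, 0.21], [-0.07, -0.02, 0.2], [-0.1, -0.03, 0.19], [-0.13, -0.04, 0.17], [-0.15, -0.05, 0.14], [-0.17, -0.05, 0.12], [-0.19, -0.06, 0.09], [-0.2, -0.06, 0.06], [-0.2, -0.06, 0.02], [-0.2, -0.06, -0.01], [-0.2, -0.06, -0.05], [-0.19, -0.06, -0.08]]
```

>>> apply_moves:
  commands:
    - [0,-0.04,-0.01,0.21,0]
    - [0,-0.07,-0.02,0.2,0]
    - [0,-0.1,-0.03,0.19,0]
    - [0,-0.13,-0.04,0.17,0]
    - [0,-0.15,-0.05,0.14,0]
    - [0,-0.17,-0.05,0.12,0]

```text
clock: 4.58
position: [0.4983, 0.18, 0.2133]
ee_rot: [-3.106, -0.469, -0.002]
force: [-0.0, 5.0, -1.7]
width: 0.151
gripper_force: 6.0
```

>>> apply_moves:
  commands:
    - [0,-0.19,-0.06,0.09,0]
    - [0,-0.2,-0.06,0.06,0]
    - [0,-0.2,-0.06,0.02,0]
    - [0,-0.2,-0.06,-0.01,0]
    - [0,-0.2,-0.06,-0.05,0]
    - [0,-0.19,-0.06,-0.08,0]
    - [0,0,0,0,0]
    - [0,0,0,0,0]

```text
clock: 5.58
position: [0.4258, 0.1575, 0.2137]
ee_rot: [3.105, 0.469, -0.004]
force: [-4.6, 3.6, 4.8]
width: 0.149
gripper_force: 6.0
```

>>> apply_moves:
  commands:
    - [0,-0.06,-0.02,-0.03,0]
    - [0,-0.06,-0.02,-0.03,0]
    - [0,0,0,0,0]

```text
clock: 5.95
position: [0.4189, 0.1554, 0.2101]
ee_rot: [3.106, 0.47, -0.003]
force: [-2.7, 4.0, 3.7]
width: 0.15
gripper_force: 6.0
```

```bash
python3 - <<'E'
from h import *
p,d=imaging.get_image("scene"); c=cv2.resize(p[150:320,200:400],None,fx=3.5,fy=3.5,interpolation=cv2.INTER_CUBIC); cv2.imwrite("pics/s2.png",c[:,:,::-1])
E
```

```text
(no output)
```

View pics/s2.png

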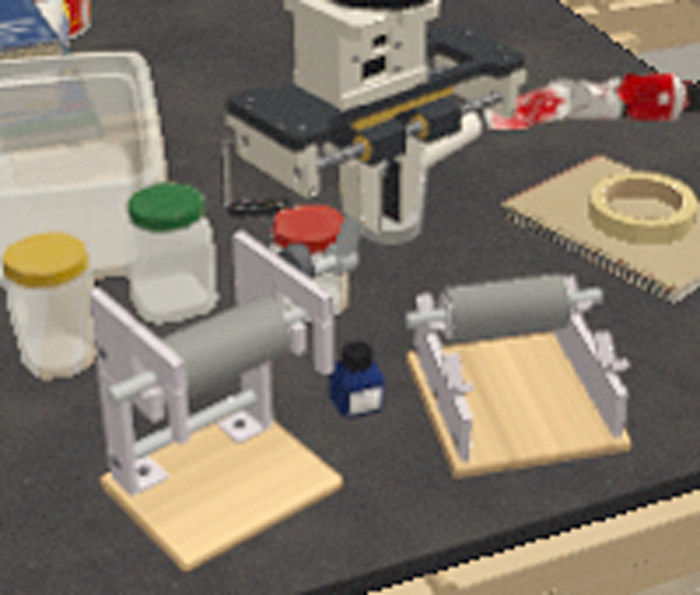

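The crop shows the handle rising from its hub at (335,255) into the fingers. The stop isn't clearly felt yet, so I'll push on further.

>>> apply_moves:
  commands:
    - [0,-0.06,-0.02,-0.04,0]
    - [0,-0.06,-0.02,-0.04,0]
    - [0,0,0,0,0]
  newtons: 12

```text
clock: 6.38
position: [0.4157, 0.1545, 0.2075]
ee_rot: [-3.105, -0.468, -0.01]
force: [5.7, 5.6, 12.3]
width: 0.149
gripper_force: 12.0
```

The stop is reached: the resisting force jumped. I'll release, rise and check.

>>> apply_moves:
  commands:
    - [45,0.02,0.01,0.02,0]
    - [45,0,0,0,0]
    - [45,0,0,0.6,0]
    - [45,0,0,1,0]
    - [45,0,0.5,0.8,0]
    - [45,0,0.3,0,0]
    - [45,0,0,0,0]

```text
clock: 7.25
position: [0.4138, 0.2021, 0.3505]
ee_rot: [3.105, 0.472, -0.002]
force: [0.2, -0.4, -0.6]
width: 0.45
gripper_force: 0.0
```

```bash
python3 - <<'E'
from h import *
np.set_printoptions(precision=4,suppress=True)
s=observe(); print(s["clock"],s["position"],s["ee_rot"],s["joints"].round(2),s["force"])
p,d=imaging.get_image("wrist"); np.savez("w3.npz",p=p,d=d,**{k:s[k] for k in("position","ee_rot")}); cv2.imwrite("pics/w3.png",p[:,:,::-1])
P,uv=cloud("wrist",d,s); S=np.array([.4318,.2671,0]); ex=np.array([.955,.296,0]);ey=np.array([-.296,.955,0])
Q=np.c_[(P-S)@ex,(P-S)@ey,P[:,2]]
k=(abs(Q[:,1]+.104)<.012)&(Q[:,2]>.15)&(Q[:,2]<.28)&(abs(Q[:,0])<.08)
print(k.sum()); q=Q[k]
for lo in np.arange(.15,.27,.01):
    m=(q[:,2]>=lo)&(q[:,2]<lo+.01)
    if m.sum(): print(lo.round(3),m.sum(),np.median(q[m],0))
def line(P):
    c=P.mean(0); v=np.linalg.svd(P-c,full_matrices=False)[2][0]; return c,v,np.percentile((P-c)@v,[.5,99.5])
k=(abs(Q[:,0])<.02)&(abs(Q[:,1])<.053)&(Q[:,2]>.147)&(Q[:,2]<.157); print("roller",k.sum(),line(P[k]),line(Q[k])[0])
for sg in(-1,1):
    k=(abs(Q[:,1]-sg*.058)<.012)&(abs(Q[:,2]-.172)<.005)&(abs(Q[:,0]-.007)<.07); print("cheek",k.sum(),line(Q[k]))
E
```

```text
7.25 [0.4138 0.2021 0.3505] [ 3.1054  0.4717 -0.0019] [ 0.12  0.15 -0.78  1.7   0.11  1.34 -1.95] [ 0.2374 -0.4436 -0.5646]
1080
0.15 3 [-0.0083 -0.0968  0.1551]
0.16 106 [ 0.005  -0.0983  0.1663]
0.17 116 [-0.0008 -0.1028  0.1724]
0.18 73 [-0.0073 -0.1024  0.1851]
0.19 79 [-0.0119 -0.1023  0.1957]
0.2 84 [-0.0164 -0.1022  0.2053]
0.21 91 [-0.0208 -0.1027  0.2151]
0.22 101 [-0.0256 -0.1021  0.2254]
0.23 108 [-0.0302 -0.1026  0.2348]
0.24 122 [-0.0347 -0.1022  0.2449]
0.25 197 [-0.0409 -0.103   0.2554]
roller 1803 (array([0.4295, 0.2698, 0.1505]), array([-0.2909,  0.9568,  0.0023]), array([-0.0481,  0.0476])) [-0.0014  0.0032  0.1505]
cheek 711 (array([ 0.0079, -0.0579,  0.1723]), array([-1.    ,  0.0021,  0.0026]), array([-0.0502,  0.055 ]))
cheek 747 (array([0.0068, 0.0582, 0.1718]), array([-1.    , -0.0026,  0.0026]), array([-0.0511,  0.0539]))
```

View pics/w3.png

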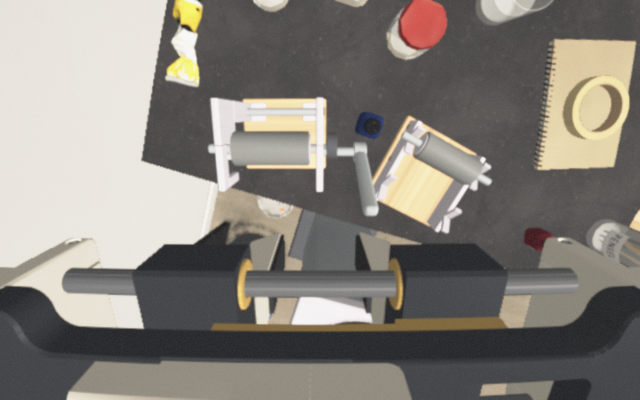

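The lever now leans forward at about 2.007 rad, so it is fully open. In this view its tip is at (370,210), and the roller at (270,148) is still seated. I'll turn the gripper and move above the roller.

>>> apply_moves:
  commands:
    - [85,0.03,0.13,0,-0.35]
    - [85,0.03,0.13,0,-0.35]
    - [85,0.03,0.13,0,-0.35]
    - [85,0.03,0.13,0,-0.35]
    - [85,0.03,0.13,0,-0.35]
    - [85,0.03,0.13,0,-0.35]
    - [85,0.03,0.13,0,-0.35]
    - [85,0.03,0.12,0,-0.35]
    - [85,0.02,0.1,0,-0.34]
    - [85,0,0,-0.8,0]
    - [85,0,0,0,0]
    - [85,0,0,0,0]

```text
clock: 8.8
position: [0.4294, 0.2354, 0.2791]
ee_rot: [2.93, -0.963, -0.05]
force: [0.9, 0.2, -0.1]
width: 0.848
gripper_force: 0.0
```

```bash
cat > st.py <<'E'
from h import *
np.set_printoptions(precision=4,suppress=True)
def state(T=None):
    s=observe(); M=R.from_rotvec(s["ee_rot"]).as_matrix()
    print(round(float(s["clock"]),2),s["position"],"tooly yaw",np.arctan2(M[1,1],M[0,1]).round(4),"tilt",M[:,2],"j",s["joints"].round(2),"F",s["force"].round(1),"w",s["width"].round(3))
    return s
E
python3 - <<'E'
from st import *
state()
E
```

```text
Traceback (most recent call last):
  File "st.py", line 5, in state
    print(round(float(s["clock"]),2),s["position"],"tooly yaw",np.arctan2(M[1,1],M[0,1]).round(4),"tilt",M[:,2],"j",s["joints"].round(2),"F",s["force"].round(1),"w",s["width"].round(3))
                                                                                                                                                                     ^^^^^^^^^^^^^^^^
AttributeError: 'float' object has no attribute 'round'
```

```bash
sed -i 's/s\["width"\].round(3)/round(float(s["width"]),3)/' st.py; python3 - <<'E'
from st import *
state()
E
```

```text
8.8 [0.4294 0.2354 0.2791] tooly yaw -2.2054 tilt [-0.0486 -0.0436 -0.9979] j [-0.98  0.21  0.44  1.79 -0.08  1.23 -2.72] F [ 0.9  0.2 -0.1] w 0.848
```

Joint 7 ran into its limit, because the yaw sign is the opposite of what I assumed. I'll turn the other way.

>>> apply_moves:
  commands:
    - [85,0,0,0.5,0.3]
    - [85,0,0,0.5,0.35]
    - [85,0,0,0,0.35]
    - [85,0,0,0,0.35]
    - [85,0,0,0,0.35]
    - [85,0,0,0,0.35]
    - [85,0,0,0,0.35]
    - [85,0,0,0,0.35]
    - [85,0,0,0,0.35]
    - [85,0,0,0,0.35]
    - [85,0,0,0,0.35]
    - [85,0,0,0,0.35]

```text
clock: 10.3
position: [0.43, 0.2354, 0.3403]
ee_rot: [2.314, 2.039, 0.053]
force: [-0.2, 0.3, 0.7]
width: 0.85
gripper_force: 0.0
```

```bash
python3 - <<'E'
from st import *
state()
E
```

```text
10.3 [0.43   0.2354 0.3403] tooly yaw -0.1257 tilt [ 0.0633 -0.0195 -0.9978] j [-0.85  0.1   0.22  1.76  0.03  1.25 -0.77] F [-0.2  0.3  0.7] w 0.85
```

>>> apply_moves:
  commands:
    - [85,0,0.2,0,0.3]
    - [85,0,0.2,0,0.3]
    - [85,0.01,0.18,0,0.25]
    - [85,0,0,0,0]
    - [85,0,0,0,0]

```text
clock: 10.92
position: [0.4302, 0.2701, 0.3392]
ee_rot: [1.846, 2.48, 0.068]
force: [-0.5, -0.2, -0.3]
width: 0.851
gripper_force: 0.0
```

```bash
python3 - <<'E'
from st import *
s=state()
p,d=imaging.get_image("wrist"); np.savez("w4.npz",p=p,d=d,**{k:s[k] for k in("position","ee_rot")}); cv2.imwrite("pics/w4.png",p[:,:,::-1])
P,uv=cloud("wrist",d,s); S=np.array([.4318,.2671,0]); ex=np.array([.955,.296,0]);ey=np.array([-.296,.955,0])
Q=np.c_[(P-S)@ex,(P-S)@ey,P[:,2]]
def line(P):
    c=P.mean(0); v=np.linalg.svd(P-c,full_matrices=False)[2][0]; return c,v,np.percentile((P-c)@v,[.5,99.5])
k=(abs(Q[:,0])<.02)&(abs(Q[:,1])<.053)&(Q[:,2]>.147)&(Q[:,2]<.157); print("roller",k.sum(),line(P[k]),line(Q[k])[0])
for sg in(-1,1):
    k=(abs(Q[:,1]-sg*.058)<.012)&(abs(Q[:,2]-.172)<.005)&(abs(Q[:,0]-.007)<.07); print("cheek",k.sum(),line(Q[k]))
E
```

```text
10.93 [0.4302 0.2701 0.3392] tooly yaw 0.2914 tilt [ 0.0655  0.0062 -0.9978] j [-0.85  0.12  0.18  1.73  0.02  1.24 -0.39] F [-0.5 -0.2 -0.3] w 0.851
roller 1803 (array([0.4284, 0.272 , 0.1505]), array([ 0.2942, -0.9557,  0.0012]), array([-0.0466,  0.0574])) [-0.0018  0.0057  0.1505]
cheek 731 (array([ 0.0043, -0.0569,  0.1716]), array([-1.    ,  0.0045, -0.0003]), array([-0.0524,  0.0513]))
cheek 754 (array([0.0045, 0.0591, 0.172 ]), array([-1.    ,  0.005 ,  0.0005]), array([-0.0532,  0.0514]))
```

View pics/w4.png

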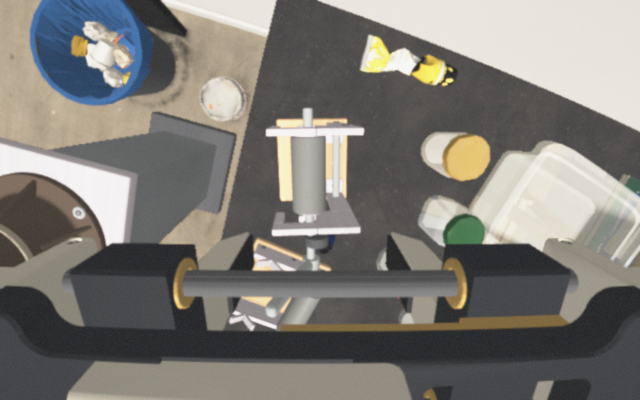

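The view from the +y side shows the roller at (310,175) between the cheeks, aligned with the tool axis. I'll descend and grip.

>>> apply_moves:
  commands:
    - [85,0,0.01,-0.9,0.02]
    - [85,0,0,-0.9,0]
    - [85,0,0,-0.9,0]
    - [85,0,0,-0.6,0]
    - [85,0,0,-0.3,0]
    - [85,0,0,-0.2,0]
    - [85,0,0,0,0]
    - [85,0,0,0,0]
  newtons: 30

```text
clock: 11.98
position: [0.4302, 0.2719, 0.1112]
ee_rot: [1.829, 2.493, 0.069]
force: [0.5, 0.5, 0.3]
width: 0.847
gripper_force: 0.0
```

```bash
python3 - <<'E'
from st import *
s=state()
E
```

```text
11.97 [0.4302 0.2719 0.1112] tooly yaw 0.3051 tilt [ 0.0655  0.0074 -0.9978] j [-0.82  0.35  0.15  2.05 -0.03  0.68 -0.35] F [0.5 0.5 0.3] w 0.847
```

>>> apply_moves:
  commands:
    - [0,0,0,0,0]
    - [0,0,0,0,0]
    - [0,0,0,0,0]
    - [0,0,0,0,0]
    - [0,0,0,0,0]
    - [0,0,0,0,0]
  newtons: 30

```text
clock: 12.72
position: [0.4297, 0.2717, 0.1104]
ee_rot: [1.829, 2.494, 0.068]
force: [-0.8, -0.1, 1.6]
width: 0.472
gripper_force: 30.0
```

>>> apply_moves:
  commands:
    - [0,0,0,0.05,0]
    - [0,0,0,0.05,0]
    - [0,0.01,-0.02,0.06,0]
    - [0,0.01,-0.03,0,0]
    - [0,0,0,0,0]
    - [0,0,0,0,0]

```text
clock: 13.48
position: [0.4308, 0.2686, 0.1198]
ee_rot: [1.829, 2.494, 0.067]
force: [-0.1, -0.2, -2.7]
width: 0.473
gripper_force: 30.0
```

>>> apply_moves:
  commands:
    - [0,-0.09,-0.03,0,0]
    - [0,-0.09,-0.03,0,0]
    - [0,-0.09,-0.03,0,0]
    - [0,-0.09,-0.02,0,0]
    - [0,0,0,0,0]
    - [0,0,0,0,0]

```text
clock: 14.22
position: [0.4094, 0.2622, 0.12]
ee_rot: [1.829, 2.494, 0.068]
force: [0.0, 0.5, -2.1]
width: 0.47
gripper_force: 30.0
```

>>> apply_moves:
  commands:
    - [0,0,0,-0.1,0]
    - [0,0,0,-0.1,0]
    - [0,0,0,-0.1,0]
    - [0,0,0,0,0]

```text
clock: 14.72
position: [0.4089, 0.2617, 0.1012]
ee_rot: [1.829, 2.494, 0.065]
force: [-0.5, -0.6, -2.1]
width: 0.475
gripper_force: 30.0
```

>>> apply_moves:
  commands:
    - [0,0,0,-0.1,0]
    - [0,0,0,-0.1,0]
    - [0,0,0,-0.12,0]
    - [0,0,0,-0.12,0]
    - [0,0,0,0,0]
    - [0,0,0,0,0]

```text
clock: 15.48
position: [0.4093, 0.2621, 0.0755]
ee_rot: [1.829, 2.494, 0.067]
force: [-0.8, -0.0, -2.4]
width: 0.472
gripper_force: 30.0
```

The roller is free of the slots. I'll take it forward and up, then measure the rack from the earlier frames.

>>> apply_moves:
  commands:
    - [0,-0.25,-0.08,0,0]
    - [0,-0.35,-0.11,0,0]
    - [0,-0.35,-0.11,0,0]
    - [0,-0.15,-0.05,0,0]
    - [0,0,0,0.5,0]
    - [0,0,0,0.8,0]
    - [0,0,0,0.8,0]
    - [0,0,0,0.8,0]
    - [0,0,0,0.6,0]
    - [0,0,0,0.3,0]
    - [0,0,0,0,0]

```text
clock: 16.85
position: [0.3436, 0.2414, 0.3046]
ee_rot: [1.829, 2.494, 0.072]
force: [-0.2, -0.2, -3.8]
width: 0.475
gripper_force: 30.0
```

```bash
python3 - <<'E'
from st import *
state()
a=.1754; 
exr=np.array([np.cos(a),-np.sin(a),0]);eyr=np.array([np.sin(a),np.cos(a),0]); C=np.array([.4837,.0233,0])-.04*exr
print("C",C)
for f in("w1","w3"):
    s=np.load(f+".npz"); P,uv=cloud("wrist",s["d"],s); Q=np.c_[(P-C)@exr,(P-C)@eyr,P[:,2]]
    k=(abs(Q[:,0])<.09)&(abs(Q[:,1])<.09); Q=Q[k]
    for sg in(-1,1):
        m=(abs(Q[:,1]-sg*.06)<.014)&(abs(Q[:,2]-.075)<.004)&(abs(Q[:,0]+.04)<.03); q=Q[m]
        print(f,sg,"front tops",m.sum(),q.mean(0),q.min(0),q.max(0)); 
        for a0,b0 in((-.075,-.04),(-.04,-.005)):
            mm=(q[:,0]>a0)&(q[:,0]<b0); print("   ",mm.sum(),np.median(q[mm],0))
    m=(abs(Q[:,0]-.04)<.018)&(abs(Q[:,1])<.07)&(Q[:,2]>.078)&(Q[:,2]<.095);q=Q[m];c=q.mean(0);print("spare",c,np.linalg.svd(q-c,full_matrices=False)[2][0],q[:,1].min(),q[:,1].max())
    m=(abs(Q[:,2]-.01)<.006)&(Q[:,0]>-.09);print("base",np.percentile(Q[m][:,:2],[1,99],axis=0))
E
```

```text
16.85 [0.3436 0.2414 0.3046] tooly yaw 0.3055 tilt [ 0.0665  0.0089 -0.9977] j [-0.95 -0.02  0.17  1.96  0.05  1.15 -0.49] F [-0.2 -0.2 -3.8] w 0.475
C [0.4443 0.0303 0.    ]
w1 -1 front tops 75 [-0.0395 -0.0596  0.0729] [-0.0621 -0.066   0.0712] [-0.0178 -0.0533  0.0755]
    37 [-0.0576 -0.0592  0.0726]
    38 [-0.0214 -0.0598  0.073 ]
w1 1 front tops 83 [-0.0412  0.0593  0.0733] [-0.0635  0.053   0.0711] [-0.0194  0.0651  0.0765]
    41 [-0.0593  0.0593  0.0729]
    42 [-0.0231  0.0595  0.0733]
spare [0.0392 0.0004 0.0844] [ 0.0015  1.     -0.0071] -0.050707389825291306 0.04708069803774798
base [[-0.0737 -0.0574]
 [ 0.0735  0.069 ]]
w3 -1 front tops 63 [-0.0416 -0.0605  0.073 ] [-0.0615 -0.0663  0.0711] [-0.018  -0.0542  0.075 ]
    35 [-0.0575 -0.0611  0.0728]
    28 [-0.0214 -0.0604  0.0731]
w3 1 front tops 83 [-0.0412  0.0593  0.0731] [-0.0635  0.0526  0.071 ] [-0.0196  0.0652  0.0754]
    41 [-0.0595  0.0595  0.0731]
    42 [-0.0233  0.0596  0.073 ]
spare [0.0391 0.001  0.0843] [-0.0027  1.     -0.0054] -0.05049785874204166 0.04852636094992727
base [[-0.0734 -0.0575]
 [ 0.0738  0.0692]]
```

>>> apply_moves:
  commands:
    - [0,0.1,-0.3,0,-0.1]
    - [0,0.2,-0.6,0,-0.2]
    - [0,0.2,-0.7,0,-0.2]
    - [0,0.2,-0.7,0,-0.2]
    - [0,0.2,-0.7,0,-0.15]
    - [0,0.13,-0.4,0,-0.1]
    - [0,0,0,0,0]
    - [0,0,0,0,0]
    - [0,0,0,0,0]

```text
clock: 17.98
position: [0.4048, 0.038, 0.3033]
ee_rot: [2.356, 1.991, 0.047]
force: [-0.2, 0.9, -1.8]
width: 0.474
gripper_force: 30.0
```

```bash
python3 - <<'E'
from st import *
s=state()
p,d=imaging.get_image("wrist"); np.savez("w5.npz",p=p,d=d,**{k:s[k] for k in("position","ee_rot")}); cv2.imwrite("pics/w5.png",p[:,:,::-1])
E
```

```text
17.98 [0.4048 0.038  0.3033] tooly yaw -0.1674 tilt [ 0.0599 -0.0236 -0.9979] j [-0.7  -0.06  0.42  2.    0.07  1.15 -0.48] F [-0.2  0.9 -1.8] w 0.474
```

View pics/w5.png

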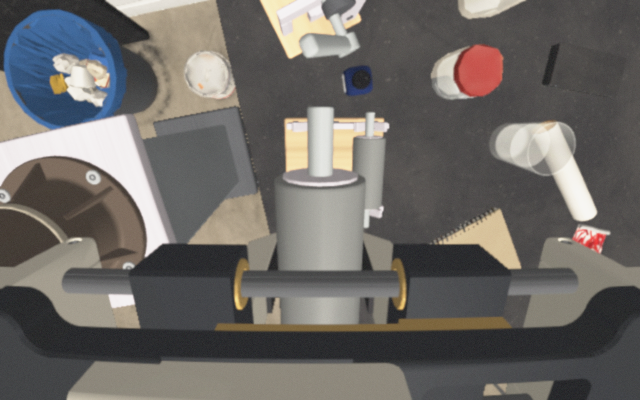

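The held roller shows in the wrist view, with its rubber end at (318,175), its axle tip at (320,108) and the free notch behind it at (300,127). I'll check its offset in the grip.

```bash
python3 - <<'E'
from st import *
s=np.load("w5.npz"); P,uv=cloud("wrist",s["d"],s)
a=-.168; exr=np.array([np.cos(a),np.sin(a),0]);eyr=np.array([-np.sin(a),np.cos(a),0])
G=s["position"]-.0188*R.from_rotvec(s["ee_rot"]).as_matrix()[:,2]; T=np.array([.4045,.0375,0])
print("grasp",G)
Q=np.c_[(P-G)@exr,(P-G)@eyr,P[:,2]]
k=(abs(Q[:,0])<.03)&(Q[:,1]>.02)&(Q[:,1]<.1)&(Q[:,2]>.25)&(Q[:,2]<.36); q=Q[k]
for lo in np.arange(.02,.1,.005):
    m=(q[:,1]>=lo)&(q[:,1]<lo+.005)
    if m.sum(): print(lo.round(3),m.sum(),(np.percentile(q[m][:,0],[2,98]).mean()).round(4),q[m][:,2].max().round(4))
print("axle tip",np.percentile(q[:,1],[99,100]))
Q=np.c_[(P-T)@exr,(P-T)@eyr,P[:,2]]
m=(abs(Q[:,1]-.06)<.014)&(abs(Q[:,2]-.075)<.004)&(abs(Q[:,0])<.03); print("left front tops",m.sum(),Q[m].min(0),Q[m].max(0))
for a0,b0 in((-.03,0),(0,.03)):
    mm=m&(Q[:,0]>a0)&(Q[:,0]<b0)
    if mm.sum(): print(mm.sum(),np.median(Q[mm],0))
m=(abs(Q[:,0]-.08)<.018)&(Q[:,1]<.06)&(Q[:,2]>.08)&(Q[:,2]<.095); print("spare",Q[m].mean(0),Q[m].max(0))
E
```

```text
grasp [0.4037 0.0384 0.322 ]
0.02 891 -0.0004 0.3463
0.025 929 -0.0004 0.3464
0.03 946 -0.0004 0.3466
0.035 991 -0.0006 0.3461
0.04 1060 -0.0004 0.3464
0.045 1639 -0.0 0.346
0.05 270 0.0003 0.3301
0.055 289 0.0001 0.3306
0.06 290 0.0001 0.3304
0.065 311 0.0001 0.3302
0.07 324 0.0004 0.3301
0.075 214 0.0004 0.3308
axle tip [0.0771 0.0784]
left front tops 59 [-0.0205  0.0525  0.071 ] [-0.0127  0.064   0.0761]
59 [-0.0167  0.0588  0.0732]
spare [0.0817 0.0041 0.085 ] [0.0975 0.0455 0.0894]
```

>>> apply_moves:
  commands:
    - [0,0.02,0,-0.6,0]
    - [0,0,0,-0.8,0]
    - [0,0,0,-0.8,0]
    - [0,0,0,-0.8,0]
    - [0,0,0,-0.5,0]
    - [0,0,0,-0.3,0]
    - [0,0,0,-0.15,0]
    - [0,0,0,0,0]
    - [0,0,0,0,0]

```text
clock: 19.15
position: [0.4068, 0.0373, 0.0672]
ee_rot: [2.357, 1.988, 0.05]
force: [-0.1, 0.3, -2.5]
width: 0.474
gripper_force: 30.0
```

```bash
python3 - <<'E'
from st import *
s=state()
a=-.168; exr=np.array([np.cos(a),np.sin(a),0]);eyr=np.array([-np.sin(a),np.cos(a),0])
G=s["position"]-.0188*R.from_rotvec(s["ee_rot"]).as_matrix()[:,2]; T=np.array([.4045,.0375,.065]); print((G-T)@exr,(G-T)@eyr,(G-T)[2])
p,d=imaging.get_image("wrist"); P,uv=cloud("wrist",d,s); Q=np.c_[(P-T)@exr,(P-T)@eyr,P[:,2]]
k=(abs(Q[:,1]-.072)<.004)&(abs(Q[:,0])<.02)&(Q[:,2]>.06); print("axle",k.sum(),np.percentile(Q[k][:,0],[2,98]),Q[k].max(0))
for lo in np.arange(-.03,.03,.004):
    m=(abs(Q[:,1]-.06)<.006)&(Q[:,0]>=lo)&(Q[:,0]<lo+.004)
    if m.sum(): print(lo.round(3),m.sum(),np.median(Q[m][:,2]).round(4))
E
```

```text
19.15 [0.4068 0.0373 0.0672] tooly yaw -0.1692 tilt [ 0.0615 -0.0231 -0.9978] j [-0.58  0.31  0.4   2.33 -0.18  0.47 -0.21] F [-0.1  0.3 -2.5] w 0.474
0.001134687092770544 0.0004317314494462569 0.02091564130554094
axle 500 [-0.0042  0.0074] [0.0076 0.0758 0.0945]
-0.03 117 0.051
-0.026 144 0.0509
-0.022 171 0.072
-0.018 223 0.0729
-0.014 218 0.069
-0.01 201 0.0651
-0.006 253 0.0885
-0.002 238 0.0925
0.002 235 0.0923
0.006 63 0.0897
0.01 173 0.0675
0.014 207 0.0712
0.018 198 0.0735
0.022 93 0.0368
0.026 126 0.051
```

Over the notch the axle is within 1 mm of the V's centre. I'll lower it gently.

>>> apply_moves:
  commands:
    - [0,-0.01,0,-0.12,0]
    - [0,0,0,-0.1,0]
    - [0,0,0,-0.08,0]
    - [0,0,0,-0.03,0]
    - [0,0,0,0,0]
    - [0,0,0,0,0]

```text
clock: 19.95
position: [0.4057, 0.037, 0.0468]
ee_rot: [2.358, 1.988, 0.048]
force: [-0.9, -0.5, -1.9]
width: 0.473
gripper_force: 30.0
```

>>> apply_moves:
  commands:
    - [0,0,0,-0.02,0]
    - [0,0,0,-0.01,0]
    - [0,0,0,0,0]

```text
clock: 20.32
position: [0.4065, 0.0371, 0.0454]
ee_rot: [2.357, 1.988, 0.05]
force: [0.3, -1.2, 6.9]
width: 0.468
gripper_force: 30.0
```

It is seated, with the force rising by about 9 N. I'll release and check before rising.

>>> apply_moves:
  commands:
    - [52,0,0,0.01,0]
    - [62,0,0,0,0]
    - [62,0,0,0,0]
    - [62,0,0,0,0]
    - [62,0,0,0.3,0]
    - [62,0,0,0.6,0]
    - [62,0,0,0.9,0]
    - [62,0,0,0.9,0]
    - [62,0,0,0.9,0]
    - [62,0,0,0.6,0]
    - [62,0,0,0,0]
    - [62,0,0,0,0]

```text
clock: 21.82
position: [0.4051, 0.0369, 0.2967]
ee_rot: [2.358, 1.989, 0.046]
force: [0.1, -0.4, 0.3]
width: 0.622
gripper_force: 0.0
```

```bash
python3 - <<'E'
from st import *
s=state()
p,d=imaging.get_image("wrist"); np.savez("w6.npz",p=p,d=d,**{k:s[k] for k in("position","ee_rot")})
p2,d2=imaging.get_image("scene"); c=cv2.resize(p2[150:320,200:400],None,fx=3.5,fy=3.5,interpolation=cv2.INTER_CUBIC); cv2.imwrite("pics/s3.png",c[:,:,::-1])
a=-.168; exr=np.array([np.cos(a),np.sin(a),0]);eyr=np.array([-np.sin(a),np.cos(a),0]);T=np.array([.4045,.0375,0])
P,uv=cloud("wrist",d,s); Q=np.c_[(P-T)@exr,(P-T)@eyr,P[:,2]]
for x0 in(0,.08):
    m=(abs(Q[:,0]-x0)<.018)&(abs(Q[:,1])<.053)&(Q[:,2]>.08)&(Q[:,2]<.1);q=Q[m];c=q.mean(0);print(x0,m.sum(),c,np.linalg.svd(q-c,full_matrices=False)[2][0],q.min(0),q.max(0))
    m=(abs(Q[:,0]-x0)<.006)&(abs(Q[:,1])>.066)&(abs(Q[:,1])<.09)&(Q[:,2]>.06)&(Q[:,2]<.09);q=Q[m];print("axle",m.sum(),q.min(0),q.max(0))
E
```

```text
21.82 [0.4051 0.0369 0.2967] tooly yaw -0.1693 tilt [ 0.0593 -0.0238 -0.998 ] j [-0.77 -0.07  0.49  2.02  0.08  1.13 -0.48] F [ 0.1 -0.4  0.3] w 0.622
0 1861 [0.0007 0.0012 0.0848] [ 0.0003  1.     -0.0028] [-0.0168 -0.0507  0.08  ] [0.0175 0.0478 0.0895]
axle 176 [-0.0053 -0.0799  0.0624] [0.0058 0.0788 0.0725]
0.08 1763 [ 0.0798 -0.0012  0.0848] [-0.0006 -1.      0.0016] [ 0.0637 -0.0522  0.08  ] [0.0975 0.0449 0.0897]
axle 168 [ 0.0745 -0.083   0.0629] [0.0859 0.0764 0.0722]
```

View pics/s3.png

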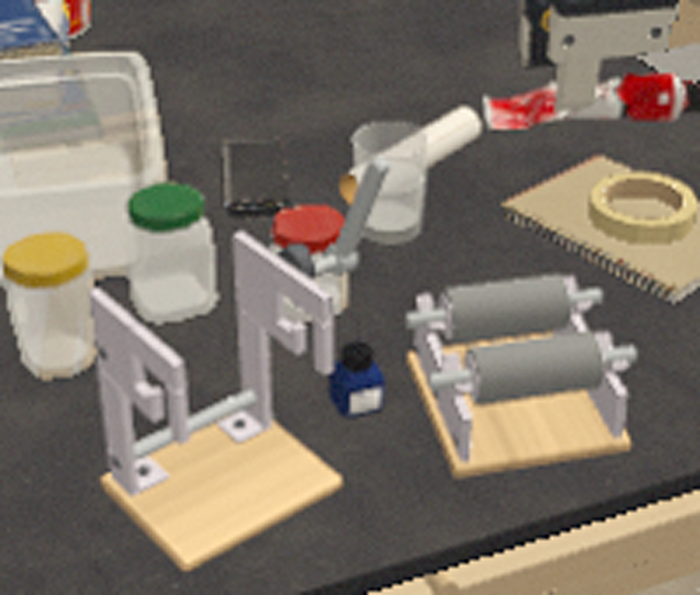

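The scene crop shows both rollers resting in the rack, at (505,305) and (535,365). The stand is empty, the lever is open at (365,215), and the things around are unmoved. The axle is level and centred to about 1 mm.

```bash
python3 -c "
from cell import arm
print(arm.sign_off())"
```

```text
the job is handed in; nothing more can be done
None
```

The cam lever is fully open and the inking roller rests in the rack's front notches, centred to about 1 mm, with the spare roller in place and the things around unmoved; I handed the job in at about 22 s of the 61 s allowed.

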